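# Jack up the mandolin board

### The arm

A 6-joint arm with a two-finger parallel gripper is mounted at the origin on the work surface. World frame = base frame: x ahead of the robot, y to its left, z up, the work surface at z = 0. Lengths are in mm, angles in rad, forces in N, time in s.
With the tool pointing down it reaches from about 350 to 775 mm from the base axis. Payload 7.3 kg.
Tool frame: the origin (TCP) lies at the very end of the fingers, on their centre line; the grasp point (between the pads) lies 19 mm behind it; z points along the fingers, y is the line along which they close (so a half turn about z gives the same grasp; the last joint's range is limited). The gripper opens to 92 mm and grips with 3 to 60 N. Pads are 19 mm wide; open, the fingers measure 130 mm over their backs; the gripper's body (75 mm by 190 mm) begins 47 mm behind the grasp point.
Start: joints at [0.985, 0.342, 1.524, -0, 1.275, -0.146], TCP at [223.512, 475.066, 226.741] pointing down, gripper open.
Joint ranges: [-2.53, 2.53], [-0.77, 2.02], [0.04, 2.7], [-1, 4.14], [0.28, 2.66], [-3.11, 3.11]. Speed limits (rad/s): [2.57, 2.57, 3.14, 3.14, 3.14, 3.14].

### API

Orientations are given as [roll, pitch, yaw] about the fixed x, y, z axes, in that order (R = Rz(yaw) Ry(pitch) Rx(roll)).
In Python, from plant import * gives the robot as it stands.
- The arm moves only by the tool arm_command, never from a script. Its arguments are lists of equal length, an entry for each row: "gripper": the finger opening in mm, from 0 to 91.8; "dp": the shift along the tool's x, y, z in units of 25 mm (1.0 is 25 mm), a list of three; "twist": the turn about the tool's z in units of 5 degrees (1.0 is 5 degrees). A call has exactly 5 rows; each row shifts and turns the commanded pose from where the row before left it, along the tool's axes as they then stand; what a row does not reach is not made up. A row lasts 1/8 s, in which the tool goes at most 62.5 mm and 10.7 degrees, less where a joint would pass 70% of its speed; a pose out of reach is approached as far as the arm can. A call is refused whole if a number of a shift passes 1 or a number of a turn 1, either way. A call with a gripper value outside its range is refused whole. The fingers move at their own pace and stop on an object; the grip force is fixed at half the most. Time passes only in rows, so rows that do not move let the fingers close, or fill a call up. It gives the time, the measured TCP pose, the force, the opening and the grip force at its end, in the units of the state.
- get_obs(): the state, without advancing time (a new reading comes with each control period).
- capture(name): name is "scene" or "top" or "wrist"; returns the picture (400x640x3 uint8, red, green, blue); there is no depth.
- get_calibration(name): a dict with "mtx" (3x3 intrinsics, pixels), "position" and "attitude" of the camera in the world; the wrist camera has in their place "mount" (4x4, takes a point from camera to tool coordinates, whose origin is the TCP and whose axes are the flange's). Camera axes: x right, y down, z forward; pixel columns grow to the right and rows downward; lengths in mm; the calibration is good to about 2 mm. A picture is of the moment at which its call begins: read the wrist's pose just before it. get_calibration takes no time and is no camera call.
- close_job(): hands the job in; it is judged then, once.
The state is a dict: "time": time; "joint_positions": joint angles; "dq": joint speeds; "tau": joint torques, N m; "tool_pos": TCP position; "tcp_rot": TCP orientation; "contact_force": force on the tool from outside, world axes, zero at the start; "moment": the same for the moment, N m; "grip_width": finger opening in mm; "finger_force": force on a finger pad.
Only numpy, scipy, OpenCV 4.12 (cv2) and the standard library are available. Lean on these libraries where they do the work, as an engineer would, in place of code of your own. Each camera call takes 0.05 s, during which the arm holds its last target. There are 200 camera calls.

### The job

Set the lever jack so that its saddle is centred under the marked lift point, the steel tongue with the bolt head that sticks out from the hinged board carrying the mandolin. Then press the jack's pump handle fully down so that the jack tilts the board up, and finish while still holding the handle down so that someone can slip a shim in. Do not touch the board, the mandolin or their stand with the arm, and leave the bottle, the wooden cradle block and the tape roll where they are.

Things in the scene. Friction and masses are not known exactly. Their poses are not given: they have to be found in the camera images.
- stand: Fixed stand, base 270 x 320 x 16 mm; hinged plywood board on it (260 x 320 x 15, underside 85 mm up) carries a mandolin (top 165 mm up, neck to -y). Origin on the bench under the board's centre. Hinge line at x = +130 mm, free edge -130; a steel tongue 50 wide, 8 thick runs from its middle to x = -205, nothing below; base starts at -120. The jack comes in from -x, its x axis parallel.
- lift_point (a point): The marked lift point: on the underside of the tongue, straight below a round bolt head (20 mm diameter, 6 mm high) on its upper side. At rest it is at (-175, 0, 85) mm in the stand's frame; it rises with the board. Axes as the board's, parallel to the stand's at rest.
- tilt_board (a joint): Tilt of the hinged board, rad: 0 resting level on the stand, grows as the tongue side rises. The tongue's lift point is 305 mm from the hinge line. The board with mandolin weighs about 1.6 kg, some 5 to 9 N at the lift point.
- jack: Loose grey-painted lever jack, about 0.9 kg. Origin on its underside below the saddle's axis; x to its front, z up. Sole 265 x 70 x 10 mm, x = -235 to +30. Upright grip block 36 mm (x) by 40 mm (y), top 85 mm up, centred at x = -55: grip here from above, fingers either side in y. Saddle in front of it, handle behind. Centre of mass about 75 mm behind the saddle axis.
- saddle_top (a point): Centre of the top face of the jack's round steel saddle (44 mm diameter), at (0, 0, 75) mm in the jack's frame when the handle is up, which is 10 mm below the tongue; the saddle rises straight up 40 mm over the handle's full stroke, in proportion to it.
- pump_handle (a joint): Pump handle angle, rad: 0 fully up (its rest, slanting 0.65 rad up and back), 0.65 fully down (level, firm stop). Hinge along the jack's y axis at (-85, 0, 60) mm in the jack's frame. A spring returns it and the load drops again if let go; fully down under load takes about 7 to 10 N pressed at the pad.
- pump_pad (a point): Centre of the upper face of the flat rubber pad (45 x 36 x 10 mm) at the end of the pump handle, where to press. 127.5 mm along the handle from its hinge and 9 mm above its centre line: at (-181, 0, 144) mm in the jack's frame with the handle up, (-212.5, 0, 69) mm with it fully down.
- glue_bottle: Bystander: white glue bottle with cap, 60 mm diameter, 170 mm high. Origin at the centre of its underside.
- cradle: Bystander: notched wooden neck cradle block 50 x 70 x 70 mm. Origin at the centre of its underside.
- tape_roll: Bystander: roll of tape lying flat, 60 mm diameter, 22 mm high. Origin at the centre of its underside.

How it is judged (in metres and radians):
On the way, in this order (a step that is already met when the one before it is completed fails the run):
1. the saddle stands under the lift point with the handle still up and the board still down (horizontal distance between saddle_top and lift_point below 0.015 m and angle between jack's own z axis and vertical below 0.06 rad and height (world z) of jack below 0.004 m and value of joint pump_handle below 0.12 rad and value of joint tilt_board below 0.01 rad), for 0.3 s.
2. the handle is pressed down and the jack raises the board (value of joint pump_handle above 0.5 rad and value of joint tilt_board above 0.06 rad and contact force between jack and stand above 1.5 N), for 0.2 s.
At the end, for the whole second after the job is handed in: Arm still presses the jack (>2 N), handle past 0.57 of 0.65 rad, board up >0.075 rad and still, carried by the saddle (>1.5 N) within 18 mm of the lift point, not by the arm; jack flat on the bench (0.06 rad, 4 mm); bystanders within 20 mm of their places (value of joint pump_handle above 0.57 rad and value of joint tilt_board above 0.075 rad and velocity of joint tilt_board between -0.03 and 0.03 rad/s and horizontal distance between saddle_top and lift_point below 0.018 m and angle between jack's own z axis and vertical below 0.06 rad and height (world z) of jack below 0.004 m and contact force between jack and stand above 1.5 N and contact force between any of the fingers, the arm and jack above 2 N and contact force between each of the arm, the fingers and stand below 0.5 N and distance of each of glue_bottle, cradle, tape_roll from where it was at the start of the episode below 0.02 m); the arm keeps its last pose, push and grip.
It fails at once if the arm pushes on the stand, the board or the mandolin (over 3 N) (contact force between any of the arm, the fingers and stand above 3 N).
It fails at once if a bystander is pushed away (over 20 mm) (distance of any of glue_bottle, cradle, tape_roll from where it was at the start of the episode above 0.02 m).
It also fails if it takes over 51 s, if anything falls off the work surface, if the arm or the gripper's body presses on something with over 40 N, if the wrist force passes 120 N, or if a joint passes its speed limit or range.

## Working session

There is one attempt and no reset: what is moved stays moved. The work goes in short steps, Python scripts to look and compute and a tool call to move; the robot and the scene stay as the last step left them, time stands still between calls to the robot, and variables do not carry over. Pictures are saved under pics/ and viewed, at most 10 in all, crops included, and the job is handed in when it is done.

Besides the shell and the picture viewer there is one more tool, called after "Emit:" in YAML: its name, and indented under it one key for each argument. arm_command: Moves the arm, as the interface text tells. Its arguments: {"type":"object","properties":{"gripper":{"type":"array"},"dp":{"type":"array"},"twist":{"type":"array"}},"required":["gripper","dp","twist"]}

```bash
mkdir -p pics
python3 - <<'E'
from plant import *
import cv2,numpy as np
o=get_obs();print(o)
for n in("scene","top"):
    im=capture(n);cv2.imwrite(f"pics/{n}0.png",im[:,:,::-1]);c=get_calibration(n);print(n,c)
print(get_calibration("wrist"))
E
```

```text
{'time': 0.0, 'joint_positions': array([ 9.84985840e-01,  3.42747525e-01,  1.52501706e+00,  1.63768135e-05,
        1.27540780e+00, -1.45980442e-01]), 'dq': array([-0.00048668, -0.0005651 , -0.00096941, -0.00023264, -0.00047099,
        0.00086984]), 'tau': array([-7.75753870e-04, -4.31237733e+01, -2.44214952e+01,  7.16699171e-02,
        5.59849106e-02, -1.13953890e-04]), 'tool_pos': array([223.27457154, 474.7035866 , 226.03208327]), 'tcp_rot': array([-3.14003201e+00, -2.45284494e-04,  2.70175764e+00]), 'contact_force': array([ 0.66904891, -0.48687725, -0.48693238]), 'moment': array([-0.01038368, -0.03074582, -0.01263693]), 'finger_force': 0.0, 'grip_width': 91.77915337723343}
scene {'mtx': array([[419.55805725,   0.        , 316.50049033],
       [  0.        , 419.55805725, 196.65208692],
       [  0.        ,   0.        ,   1.        ]]), 'position': array([1039.17964182,  610.8421633 ,  875.83123566]), 'attitude': array([-2.37260847, -0.01021889,  2.53140263])}
top {'mtx': array([[495.63321921,   0.        , 314.40743837],
       [  0.        , 495.63321921, 187.23943303],
       [  0.        ,   0.        ,   1.        ]]), 'position': array([ 340.71760579,  -13.69973672, 1568.74605262]), 'attitude': array([-2.95574248,  0.0185148 , -1.56172026])}
{'mtx': array([[319.05642113,   0.        , 320.18542299],
       [  0.        , 319.05642113, 198.27914179],
       [  0.        ,   0.        ,   1.        ]]), 'mount': array([[-5.12972439e-04, -9.54123626e-01, -2.99412497e-01,
         8.10179996e+01],
       [ 9.99999703e-01, -6.61873773e-04,  3.95899032e-04,
        -9.32070409e-01],
       [-5.75909899e-04, -2.99412204e-01,  9.54123682e-01,
        -1.58415743e+02],
       [ 0.00000000e+00,  0.00000000e+00,  0.00000000e+00,
         1.00000000e+00]])}
```

View pics/scene0.png

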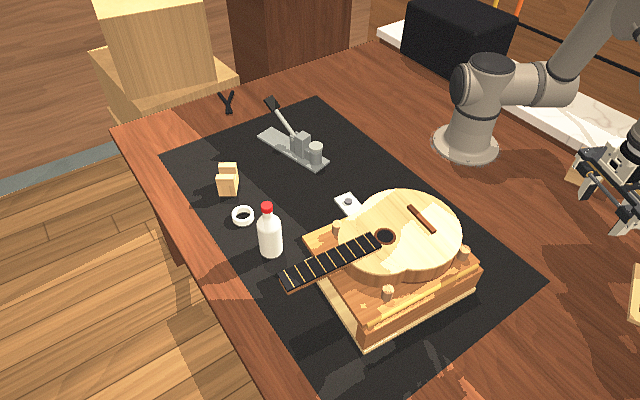

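View pics/top0.png

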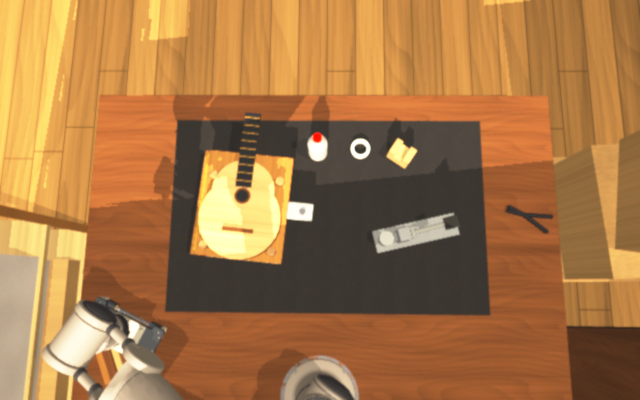

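The scene view shows the jack (saddle ≈(315,147)), tongue with bolt (348,201), bottle, tape and cradle. The top view shows the saddle ≈(386,238), pad ≈(452,221) and bolt ≈(303,212). I'll enlarge the top view for precision.

Run:
```python
import cv2
im=cv2.imread("pics/top0.png")
a=cv2.resize(im[195:265,280:480],None,fx=4,fy=4,interpolation=cv2.INTER_CUBIC)
b=cv2.resize(im[140:270,180:330],None,fx=2,fy=2,interpolation=cv2.INTER_CUBIC)
import numpy as np
c=np.zeros((a.shape[0]+b.shape[0],800,3),np.uint8);c[:a.shape[0]]=a;c[a.shape[0]:,:b.shape[1]]=b
cv2.imwrite("pics/crop0.png",c)
```

```text
(no output)
```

View pics/crop0.png

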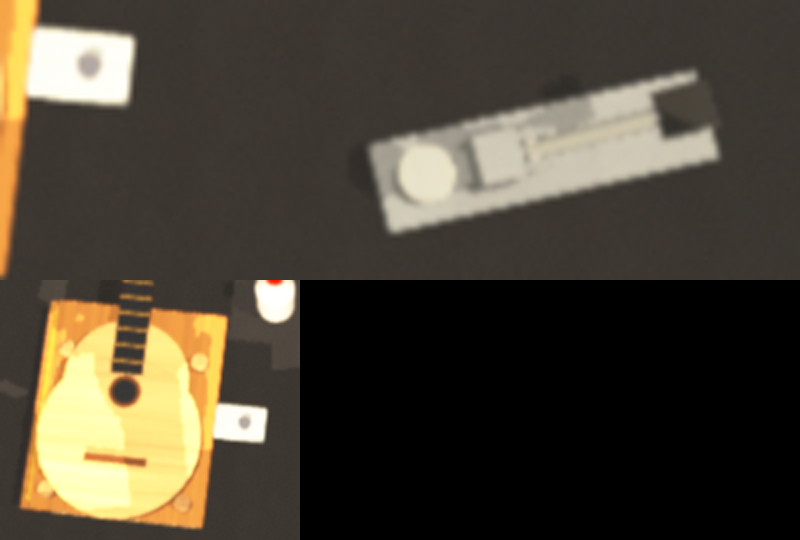

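Crop: saddle (427,174), grip block top (499,155), sole corners (369,145) (389,232) (719,158) (696,70), bolt (90,64), tongue tip corners (134,36) (128,105); board corners in the lower crop.

```bash
cat > h.py <<'E'
from plant import *
import numpy as np, cv2
from scipy.spatial.transform import Rotation as R
def ray(n,uv,z,obs=None):
    c=get_calibration(n);K=c["mtx"]
    if n=="wrist":
        Rt=R.from_euler("xyz",obs["tcp_rot"]).as_matrix();M=c["mount"]
        Rc=Rt@M[:3,:3];p=obs["tool_pos"]+Rt@M[:3,3]
    else: Rc=R.from_euler("xyz",c["attitude"]).as_matrix();p=c["position"]
    d=Rc@np.linalg.solve(K,[uv[0],uv[1],1.]);return (p+d*(z-p[2])/d[2])
E
python3 - <<'E'
from h import *
A=lambda u,v,z:ray("top",(280+(u+.5)/4-.5,195+(v+.5)/4-.5),z)[:2]
B=lambda u,v,z:ray("top",(180+(u+.5)/2-.5,140+(v+.5)/2-.5),z)[:2]
fl=[A(369,145,10),A(389,232,10)];bk=[A(696,70,10),A(719,158,10)]
f=np.mean(fl,0);b=np.mean(bk,0);d=f-b;print("sole",f,b,np.linalg.norm(d),np.arctan2(d[1],d[0]),np.linalg.norm(fl[0]-fl[1]))
u=d/np.linalg.norm(d);print("saddle from sole",f-30*u,"seen",A(427,174,75),"block",A(499,155,85),"exp",f-85*u)
bo=A(90,64,99);t=[A(134,36,93),A(128,105,93)];print("bolt",bo,"tip",np.mean(t,0),np.linalg.norm(t[0]-t[1]))
c=[B(227,37,100),B(203,248,100),B(50,20,100),B(21,228,100)]
e=np.mean(c[:2],0);h=np.mean(c[2:],0);d=h-e;print("board",e,h,np.linalg.norm(d),np.linalg.norm(c[0]-c[1]),np.arctan2(d[1],d[0]))
v=c[1]-c[0];print("edge dir ->",np.arctan2(v[1],v[0])-np.pi/2*-1, "bolt-hinge ang",np.arctan2(*(h-bo)[::-1]),np.linalg.norm(h-bo))
for n,uv,z in(("bottle",(317,137),170),("tape",(360,148),22),("cradle",(402,152),70)):print(n,ray("top",uv,z))
# cross-check scene
print("scene bolt",ray("scene",(348,201),99),"saddle",ray("scene",(316,147),75))
E
```

```text
sole [ 461.22583756 -171.37785561] [ 521.52931198 -429.55624198] 265.1274942657144 1.800255445078037 69.31068134454493
saddle from sole [ 468.04936312 -200.59154245] seen [ 467.18844556 -200.91224188] block [ 480.89736244 -253.48839561] exp [ 480.55915997 -254.14996833]
bolt [545.43270136  52.14027264] tip [541.63256056  21.54660248] 52.37547102141755
board [546.99958019  96.31967243] [573.29342304 367.5899534 ] 272.5416142705871 320.02773797011184 1.4741696009148195
edge dir -> 4.619007055079319 bolt-hinge ang 1.4827042547977003 316.6776293119109
bottle [753.20280644   8.35407409 170.        ]
tape [ 760.62760113 -128.00820759   22.        ]
cradle [ 735.28123474 -254.71513391   70.        ]
scene bolt [544.35562921  57.38871834  99.        ] saddle [ 470.84819651 -190.3250586    75.        ]
```

Measurements agree with the given sizes: sole is 265 long, block matches, and the stand's yaw is ≈1.475. Grip yaw is 1.80, so I need a twist of about +10.3 units, flying over at z≈226.

Emit:
arm_command:
  gripper: [91, 91, 91, 91, 91]
  dp:
    - [-1, 0, 0]
    - [-1, 0, 0]
    - [-1, 0, 0]
    - [-1, 0, 0]
    - [-1, 0, 0]
  twist: [1, 1, 1, 1, 1]

```text
time: 0.72
tool_pos: [325.3, 402.9, 226.3]
tcp_rot: [-3.141, 0.0, 2.263]
contact_force: [-0.1, 0.6, 0.3]
grip_width: 91.1
finger_force: 0.0
```

Emit:
arm_command:
  gripper: [91, 91, 91, 91, 91]
  dp:
    - [-1, 0, 0]
    - [-1, 0, 0]
    - [-1, 0, 0]
    - [-1, 0, 0]
    - [-1, 0, 0]
  twist: [1, 1, 1, 1, 1]

```text
time: 1.35
tool_pos: [386.7, 295.0, 226.3]
tcp_rot: [-3.141, 0.0, 1.826]
contact_force: [-0.4, -0.2, 0.2]
grip_width: 90.9
finger_force: 0.0
```

Emit:
arm_command:
  gripper: [91, 91, 91, 91, 91]
  dp:
    - [-1, 0, 0]
    - [-1, 0, 0]
    - [-1, 0, 0]
    - [-1, 0, 0]
    - [-1, 0, 0]
  twist: [0.3, 0, 0, 0, 0]

```text
time: 1.98
tool_pos: [415.8, 173.6, 226.4]
tcp_rot: [-3.141, -0.0, 1.803]
contact_force: [0.3, 1.3, -1.0]
grip_width: 91.0
finger_force: 0.0
```

Emit:
arm_command:
  gripper: [91, 91, 91, 91, 91]
  dp:
    - [-1, -0.3, 0]
    - [-1, -0.3, 0]
    - [-1, -0.3, 0]
    - [-1, -0.3, 0]
    - [-1, -0.2, 0]
  twist: [0, 0, 0, 0, 0]

```text
time: 2.6
tool_pos: [410.2, 43.9, 226.5]
tcp_rot: [-3.141, -0.0, 1.803]
contact_force: [0.4, 0.5, 0.5]
grip_width: 91.0
finger_force: 0.0
```

Emit:
arm_command:
  gripper: [91, 91, 91, 91, 91]
  dp:
    - [-1, 0, 0]
    - [-1, 0, 0]
    - [-1, 0, 0]
    - [-1, 0, 0]
    - [-1, 0, 0]
  twist: [0, 0, 0, 0, 0]

```text
time: 3.22
tool_pos: [439.3, -77.7, 226.4]
tcp_rot: [-3.141, -0.0, 1.803]
contact_force: [-0.3, 0.8, -0.4]
grip_width: 90.9
finger_force: 0.0
```

Emit:
arm_command:
  gripper: [91, 91, 91, 91, 91]
  dp:
    - [-1, 0, 0]
    - [-1, 0, 0]
    - [-1, 0, 0]
    - [-1, 0, 0]
    - [-1, 0, 0]
  twist: [0, 0, 0, 0, 0]

```text
time: 3.85
tool_pos: [468.1, -199.3, 226.3]
tcp_rot: [-3.141, -0.001, 1.803]
contact_force: [0.4, -0.2, -0.2]
grip_width: 90.9
finger_force: 0.0
```

Emit:
arm_command:
  gripper: [91, 91, 91, 91, 91]
  dp:
    - [-1, 0, 0]
    - [-1, 0, 0]
    - [-0.25, 0, 0]
    - [0, 0, 0]
    - [0, 0, 0]
  twist: [0, 0, 0, 0, 0]

```text
time: 4.47
tool_pos: [480.9, -252.4, 226.7]
tcp_rot: [-3.141, -0.001, 1.804]
contact_force: [0.4, -0.3, 0.6]
grip_width: 90.9
finger_force: 0.0
```

Run:
```python
from h import *
o=get_obs();im=capture("wrist");cv2.imwrite("pics/w1.png",im[:,:,::-1]);print(o["tool_pos"],o["tcp_rot"],o["contact_force"],o["time"])
import pickle;pickle.dump(o,open("o1.pkl","wb"))
```

```text
[ 480.91208219 -252.39356177  226.67396733] [-3.14146101e+00 -6.09362957e-04  1.80360013e+00] [ 0.38972834 -0.29805021  0.61289623] 4.475
```

View pics/w1.png

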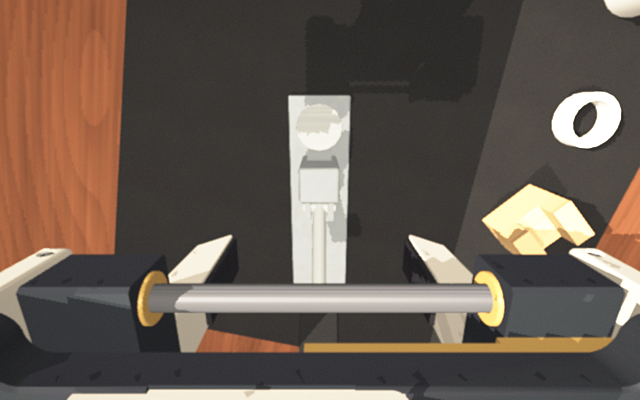

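The wrist view shows the grip block (319,183) and saddle (319,128) centred between the fingers and aligned, so I'll descend and grip.

Emit:
arm_command:
  gripper: [91, 91, 91, 91, 91]
  dp:
    - [0, 0, 1]
    - [0, 0, 1]
    - [0, 0, 1]
    - [0, 0, 1]
    - [0, 0, 1]
  twist: [0, 0, 0, 0, 0]

```text
time: 5.15
tool_pos: [481.2, -252.7, 101.2]
tcp_rot: [3.141, 0.0, 1.804]
contact_force: [0.2, 0.0, -0.7]
grip_width: 91.0
finger_force: 0.0
```

Emit:
arm_command:
  gripper: [91, 91, 91, 60, 30]
  dp:
    - [0, 0, 1]
    - [0, 0, 0.6]
    - [0, 0, 0.4]
    - [0, 0, 0]
    - [0, 0, 0]
  twist: [0, 0, 0, 0, 0]

```text
time: 5.78
tool_pos: [481.6, -253.6, 52.4]
tcp_rot: [3.141, 0.001, 1.803]
contact_force: [-0.2, 0.4, -0.5]
grip_width: 75.3
finger_force: 0.0
```

Emit:
arm_command:
  gripper: [30, 30, 30, 30, 30]
  dp:
    - [0, 0, 0]
    - [0, 0, 0]
    - [0, 0, 0]
    - [0, 0, 0]
    - [0, 0, 0]
  twist: [0, 0, 0, 0, 0]

```text
time: 6.4
tool_pos: [480.5, -253.3, 51.8]
tcp_rot: [-3.141, -0.001, 1.803]
contact_force: [-4.1, -1.0, 3.9]
grip_width: 39.7
finger_force: 30.0
```

Gripped at 39.7 mm, as the 40 mm block should be. Lift slightly, turn to the stand's yaw, and go to a staging pose 60 mm short.

Emit:
arm_command:
  gripper: [30, 30, 30, 30, 30]
  dp:
    - [0, 0, -0.15]
    - [0, 0, -0.15]
    - [0, 0, 0]
    - [0, 0, 0]
    - [0, 0, 0]
  twist: [0, 0.4, 0.8, 0.8, 0.8]

```text
time: 7.02
tool_pos: [481.0, -252.8, 58.7]
tcp_rot: [-3.141, -0.001, 1.555]
contact_force: [0.2, 0.5, -8.5]
grip_width: 39.5
finger_force: 30.0
```

Emit:
arm_command:
  gripper: [30, 30, 30, 30, 30]
  dp:
    - [0.3, 0.1, 0]
    - [0.6, 0.1, 0]
    - [0.8, 0.2, 0]
    - [0.8, 0.2, 0]
    - [0.8, 0.2, 0]
  twist: [0.6, 0.3, 0, 0, 0]

```text
time: 7.65
tool_pos: [507.6, -171.7, 58.8]
tcp_rot: [-3.141, -0.001, 1.479]
contact_force: [-0.2, 0.0, -8.6]
grip_width: 39.9
finger_force: 30.0
```

Emit:
arm_command:
  gripper: [30, 30, 30, 30, 30]
  dp:
    - [0.8, 0.2, 0]
    - [0.8, 0.2, 0]
    - [0.8, 0.2, 0]
    - [0.8, 0, 0]
    - [0.6, 0, 0]
  twist: [0, 0, 0, 0, 0]

```text
time: 8.28
tool_pos: [530.7, -78.1, 58.9]
tcp_rot: [-3.141, -0.0, 1.48]
contact_force: [-0.1, 0.7, -8.7]
grip_width: 39.9
finger_force: 30.0
```

Emit:
arm_command:
  gripper: [30, 30, 30, 30, 30]
  dp:
    - [0.5, 0, 0]
    - [0.2, 0, 0]
    - [0, 0, 0]
    - [0, 0, 0]
    - [0, 0, 0]
  twist: [0, 0, 0, 0, 0]

```text
time: 8.9
tool_pos: [532.6, -62.5, 59.2]
tcp_rot: [3.142, 0.0, 1.479]
contact_force: [-0.2, 0.2, -9.3]
grip_width: 39.8
finger_force: 30.0
```

Run:
```python
from h import *
o=get_obs();im=capture("wrist");cv2.imwrite("pics/w2.png",im[:,:,::-1]);print(o["tool_pos"],o["tcp_rot"],o["contact_force"],o["time"])
t=capture("top");s=capture("scene")
cv2.imwrite("pics/top2.png",t[:,:,::-1])
a=cv2.resize(s[100:300,200:460,::-1],None,fx=2,fy=2);cv2.imwrite("pics/s2.png",a)
import pickle;pickle.dump(o,open("o2.pkl","wb"))
```

```text
[532.64224631 -62.45011651  59.21634776] [3.14150660e+00 3.55245893e-05 1.47938892e+00] [-0.23260483  0.15556145 -9.3342967 ] 8.9
```

View pics/w2.png

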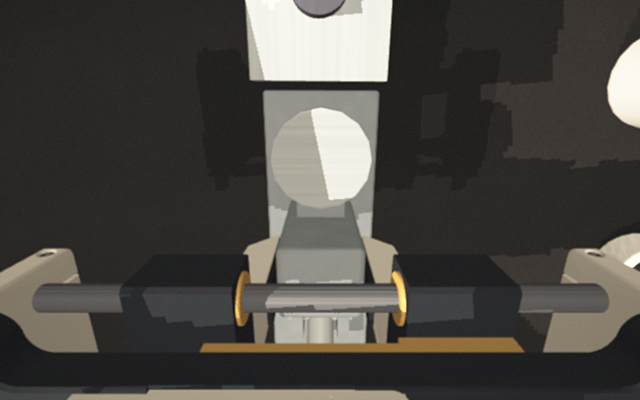

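The wrist view shows the tongue tip edge at (250,81)–(388,81), horizontal (so yaw is aligned), the bolt at (319,~0) and the saddle centre at (321,158).

Run:
```python
from h import *
import pickle;o=pickle.load(open("o2.pkl","rb"))
l=ray("wrist",(250,81),93,o);r=ray("wrist",(388,81),93,o);s=ray("wrist",(321,158),82.4,o)
y=o["tcp_rot"][2];tx=np.array([np.cos(y),np.sin(y),0]);ty=np.array([np.sin(y),-np.cos(y),0])
d=r-l;print("tip w",np.linalg.norm(d),"skew",d@tx/(d@ty))
lp=(l+r)/2+30*tx;print("lift",lp,"saddle",s,"exp",o["tool_pos"]+55*tx)
print("delta x,y",(lp-s)@tx,(lp-s)@ty, "from top bolt",(np.array([545.4,52.1,0])-s)@tx,(np.array([545.4,52.1,0])-s)@ty)
```

```text
tip w 50.65616663435332 skew -0.0004887330531167035
lift [542.80609975  53.51019738  93.        ] saddle [538.06008421  -6.70521701  82.4       ] exp [537.66265595  -7.67972773  59.21634776]
delta x,y 60.39724725015092 -0.7702714760477257 from top bolt 59.229708760747855 1.9415229592812
```

View pics/s2.png

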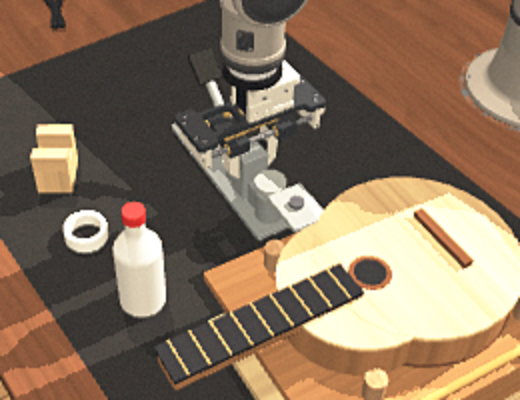

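Consistent: 60 mm forward, 0 sideways. Lower to ~2 mm, slide in, and set down.

Emit:
arm_command:
  gripper: [30, 30, 30, 30, 30]
  dp:
    - [0, 0, 0.12]
    - [0, 0, 0.1]
    - [0.2, 0, 0]
    - [0.4, 0, 0]
    - [0.4, 0, 0]
  twist: [0, 0, 0, 0, 0]

```text
time: 9.68
tool_pos: [535.0, -36.1, 53.8]
tcp_rot: [3.141, -0.0, 1.48]
contact_force: [-0.3, 0.3, -8.7]
grip_width: 39.9
finger_force: 30.0
```

Emit:
arm_command:
  gripper: [30, 30, 30, 30, 30]
  dp:
    - [0.4, 0, 0]
    - [0.4, 0, 0]
    - [0.4, 0, 0]
    - [0.2, 0, 0]
    - [0, 0, 0]
  twist: [0, 0, 0, 0, 0]

```text
time: 10.3
tool_pos: [538.1, -1.9, 53.7]
tcp_rot: [3.142, 0.0, 1.481]
contact_force: [0.1, -0.5, -8.5]
grip_width: 39.7
finger_force: 30.0
```

Emit:
arm_command:
  gripper: [30, 30, 30, 30, 30]
  dp:
    - [0, 0, 0.04]
    - [0, 0, 0.04]
    - [0, 0, 0]
    - [0, 0, 0]
    - [0, 0, 0]
  twist: [0, 0, 0, 0, 0]

```text
time: 10.92
tool_pos: [538.1, -2.4, 51.8]
tcp_rot: [3.141, 0.0, 1.48]
contact_force: [-0.7, -0.3, -6.6]
grip_width: 39.7
finger_force: 30.0
```

Run:
```python
from h import *
o=get_obs();im=capture("wrist");cv2.imwrite("pics/w3.png",im[:,:,::-1]);print(o["tool_pos"],o["tcp_rot"],o["contact_force"],o["time"])
import pickle;pickle.dump(o,open("o3.pkl","wb"))
```

```text
[538.13049116  -2.40884461  51.7984781 ] [3.14142564e+00 1.13314541e-04 1.47997258e+00] [-0.72329786 -0.31836869 -6.64199752] 10.925
```

View pics/w3.png

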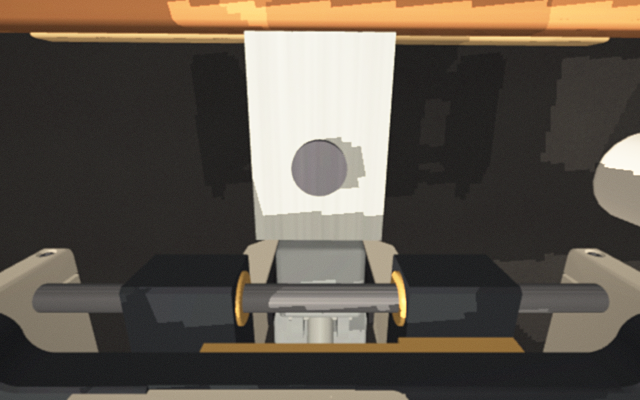

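Bolt head at (319,168), straddled by the jack's axis. Checking the offset.

Run:
```python
from h import *
import pickle;o=pickle.load(open("o3.pkl","rb"))
b=ray("wrist",(319,168),99,o);y=o["tcp_rot"][2];tx=np.array([np.cos(y),np.sin(y),0]);ty=np.array([np.sin(y),-np.cos(y),0])
d=b-o["tool_pos"];print(b,d@tx,d@ty)
o2=pickle.load(open("o2.pkl","rb"));d=ray("wrist",(321,158),82.4,o2)-o2["tool_pos"];print(d@tx,d@ty)
```

```text
[542.80254179  54.15373155  99.        ] 56.7531954678681 -0.4773708852152255
56.00648172993293 0.33914498008897587
```

Emit:
arm_command:
  gripper: [30, 30, 30, 30, 30]
  dp:
    - [0, 0, 0.03]
    - [0, 0, 0.02]
    - [0, 0, 0]
    - [0, 0, 0]
    - [0, 0, 0]
  twist: [0, 0, 0, 0, 0]

```text
time: 11.6
tool_pos: [538.2, -2.4, 51.8]
tcp_rot: [3.141, 0.0, 1.48]
contact_force: [-4.5, -1.1, 7.4]
grip_width: 39.9
finger_force: 30.0
```

Centred within about 1 mm and on the bench. Release, rise, then go over the pad.

Emit:
arm_command:
  gripper: [60, 91, 91, 91, 91]
  dp:
    - [0, 0, 0]
    - [0, 0, 0]
    - [0, 0, 0]
    - [0, 0, 0]
    - [0, 0, 0]
  twist: [0, 0, 0, 0, 0]

```text
time: 12.22
tool_pos: [538.1, -2.2, 50.4]
tcp_rot: [3.142, -0.0, 1.48]
contact_force: [0.3, -0.7, -0.3]
grip_width: 85.2
finger_force: 0.0
```

Emit:
arm_command:
  gripper: [91, 91, 91, 91, 91]
  dp:
    - [0, 0, -0.5]
    - [0, 0, -1]
    - [0, 0, -1]
    - [0, 0, -1]
    - [0, 0, -1]
  twist: [0, 0, 0, 0, 0]

```text
time: 12.85
tool_pos: [538.2, -2.2, 164.8]
tcp_rot: [3.141, -0.0, 1.48]
contact_force: [0.2, 0.3, -0.1]
grip_width: 91.1
finger_force: 0.0
```

Emit:
arm_command:
  gripper: [0, 0, 0, 0, 0]
  dp:
    - [0, 0, -0.5]
    - [-1, 0, 0]
    - [-1, 0, 0]
    - [-1, 0, 0]
    - [-1, 0, 0]
  twist: [0, 0, 0, 0, 0]

```text
time: 13.48
tool_pos: [528.7, -102.5, 175.4]
tcp_rot: [-3.141, -0.0, 1.48]
contact_force: [0.9, -0.2, -0.5]
grip_width: 45.5
finger_force: 0.0
```

Emit:
arm_command:
  gripper: [0, 0, 0, 0, 0]
  dp:
    - [-1, 0, 0]
    - [0, 0, 0]
    - [0, 0, 0]
    - [0, 0, 0]
    - [0, 0, 0]
  twist: [0, 0, 0, 0, 0]

```text
time: 14.1
tool_pos: [526.8, -126.0, 175.5]
tcp_rot: [3.142, -0.0, 1.481]
contact_force: [-0.3, 0.4, 0.9]
grip_width: 0.7
finger_force: 0.0
```

Run:
```python
from h import *
o=get_obs();im=capture("wrist");t=capture("top");s=capture("scene");print(o["tool_pos"],o["tcp_rot"],o["contact_force"],o["time"])
a=cv2.resize(s[80:280,200:440],(480,400));b=im[80:400,120:440]
c=np.zeros((400,800,3),np.uint8);c[:,:480]=a;c[:320,480:]=b
cv2.imwrite("pics/c4.png",c[:,:,::-1])
import pickle;pickle.dump(o,open("o4.pkl","wb"))
```

```text
[ 526.82904535 -125.98740972  175.49683675] [ 3.14155514e+00 -1.55281581e-04  1.48101761e+00] [-0.28554974  0.39815902  0.86177929] 14.1
```

View pics/c4.png

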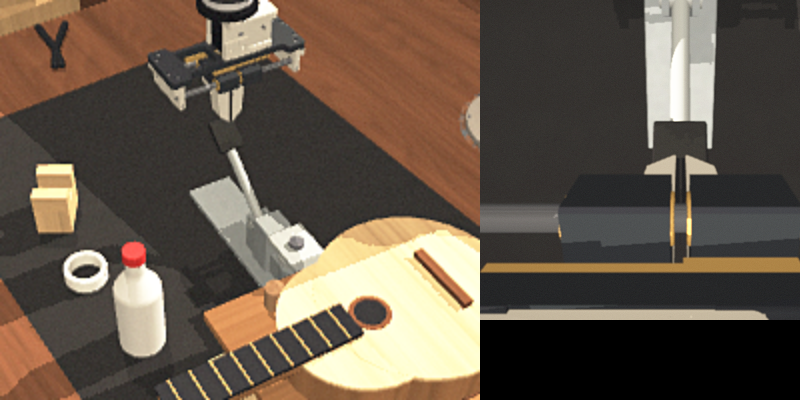

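The gripper is closed over the pad, centred, with the handle up. Press along the pad's arc.

Emit:
arm_command:
  gripper: [0, 0, 0, 0, 0]
  dp:
    - [0, 0, 0.5]
    - [0, 0, 0.5]
    - [-0.3, 0, 0.4]
    - [-0.3, 0, 0.5]
    - [0, 0, 0]
  twist: [0, 0, 0, 0, 0]

```text
time: 14.88
tool_pos: [525.1, -141.6, 127.0]
tcp_rot: [-3.14, -0.002, 1.479]
contact_force: [0.8, 5.2, 3.9]
grip_width: 0.6
finger_force: 2.9
```

Emit:
arm_command:
  gripper: [0, 0, 0, 0, 0]
  dp:
    - [-0.16, 0, 0.4]
    - [-0.16, 0, 0.4]
    - [-0.12, 0, 0.4]
    - [-0.12, 0, 0.4]
    - [0, 0, 0]
  twist: [0, 0, 0, 0, 0]

```text
time: 15.5
tool_pos: [524.0, -155.8, 88.1]
tcp_rot: [-3.141, 0.0, 1.48]
contact_force: [-1.8, 3.2, 7.0]
grip_width: 0.4
finger_force: 3.6
```

Emit:
arm_command:
  gripper: [0, 0, 0, 0, 0]
  dp:
    - [-0.06, 0, 0.35]
    - [-0.04, 0, 0.3]
    - [0, 0, 0.15]
    - [0, 0, 0.08]
    - [0, 0, 0]
  twist: [0, 0, 0, 0, 0]

```text
time: 16.12
tool_pos: [523.9, -158.5, 68.6]
tcp_rot: [3.141, 0.001, 1.48]
contact_force: [-6.9, 2.1, 22.2]
grip_width: 0.5
finger_force: 10.8
```

Run:
```python
from h import *
im=capture("wrist");t=capture("top");s=capture("scene");o=get_obs();print(o["tool_pos"],o["tcp_rot"],o["contact_force"],o["time"])
a=cv2.resize(s[80:280,200:440],(480,400));b=im[0:400,160:480]
c=np.zeros((400,800,3),np.uint8);c[:,:480]=a;c[:400,480:]=b
cv2.imwrite("pics/c5.png",c[:,:,::-1]);cv2.imwrite("pics/t5.png",t[:,:,::-1])
```

```text
[ 523.90182077 -158.50294435   68.60259989] [3.14043469e+00 1.16722534e-03 1.48029895e+00] [-7.10997036  3.83873949 22.14525133] 16.275
```

View pics/c5.png

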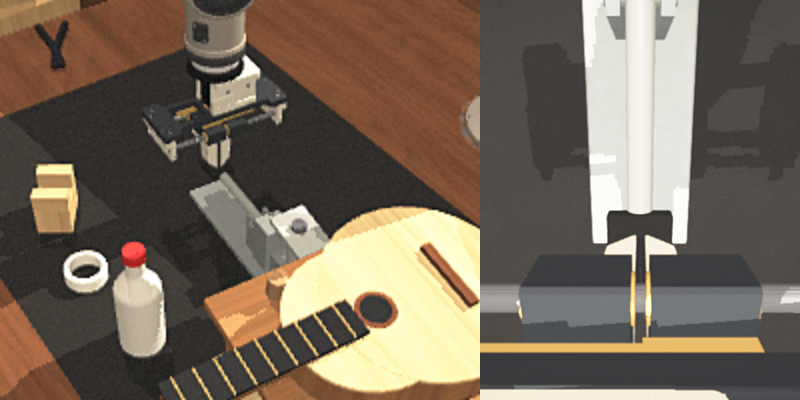

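The view shows the handle level, the board tilted up, and the sole still parallel and centred under the tool (sole rear corners at wrist px (272,243), (368,243)). Check that the jack has not slid lengthwise.

Run:
```python
from h import *
o=get_obs();y=1.48;tx=np.array([np.cos(y),np.sin(y),0]);ty=np.array([np.sin(y),-np.cos(y),0])
J=np.array([542.8,53.5,0])
for uv in((272,243),(368,243)):
    p=ray("wrist",uv,10,o)-J;print("sole corner in jack frame",p@tx,p@ty,"exp -235,+-35")
im=cv2.imread("pics/t5.png");cv2.imwrite("pics/t5c.png",cv2.resize(im[170:270,280:440],None,fx=5,fy=5,interpolation=cv2.INTER_CUBIC))
c=get_calibration("top");Rc=R.from_euler("xyz",c["attitude"]).as_matrix()
for q in([-55,0,85],[-37,20,85],[-37,-20,85],[-73,20,85],[-73,-20,85],[-235,35,10],[-235,-35,10],[0,0,125]):
    w=J+q[0]*tx-q[1]*ty+[0,0,q[2]];v=c["mtx"]@(Rc.T@(w-c["position"]));v=v[:2]/v[2];print(q,((v-[280,170])*5+2).round())
```

```text
sole corner in jack frame -235.45306843444362 -35.48434182835912 exp -235,+-35
sole corner in jack frame -235.52165568054707 36.08743751059511 exp -235,+-35
[-55, 0, 85] [202. 221.]
[-37, 20, 85] [169. 251.]
[-37, -20, 85] [176. 186.]
[-73, 20, 85] [228. 257.]
[-73, -20, 85] [235. 192.]
[-235, 35, 10] [483. 320.]
[-235, -35, 10] [491. 210.]
[0, 0, 125] [108. 203.]
```

View pics/t5c.png

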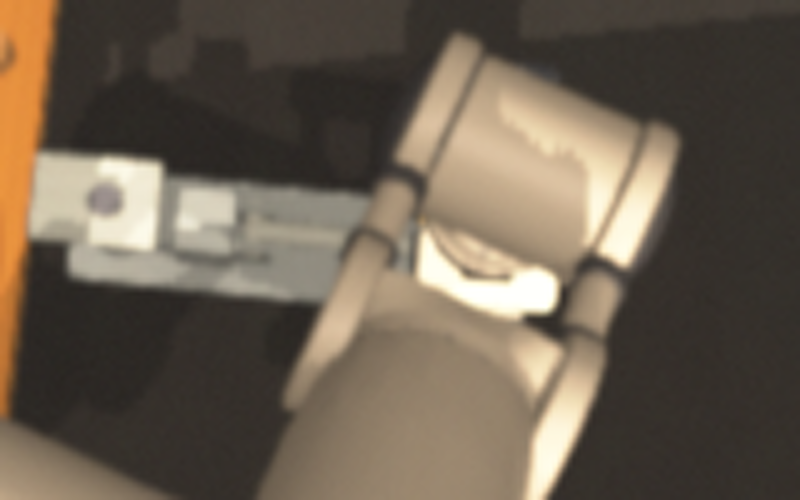

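The sole corners sit within about 1 mm of their set place and the grip block top (205,222) matches its predicted position, so the jack has not slid. Handing in with the press held.

```bash
python3 -c "
from plant import *
o=get_obs();print(o['tool_pos'],o['contact_force']);print(close_job())"
```

```text
[ 523.90182077 -158.50294435   68.60259989] [-7.10997036  3.83873949 22.14525133]
the job is handed in; nothing more can be done
None
```

I handed the job in at about 16 s of the 51 s allowed: the jack's saddle measured within about 1 mm of the lift point when set, the handle is fully down under about 22 N with the board tilted up, and the arm never touched the stand or the bystanders; no verdict was returned.

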